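Free the sagging gate bolt and hold the locker gate ajar

ROBOT

A 7-joint arm with a two-finger parallel gripper is mounted at the origin on a cart in front of the work surface, level with it; the furniture and walls round the work are solid. World frame = base frame: x ahead of the robot, y to its left, z up, the work surface at z = 0. Lengths are in m, angles in rad, forces in N, time in s.
With the tool pointing down it reaches from about 0.4 to 0.85 m from the base axis. Payload 6.9 kg.
Tool frame: the origin (TCP) lies midway between the tips of the shut fingers; the grasp point (between the pads) lies behind it (ctrl.pinch_z is the z of the grasp point in the tool frame, in m); z points along the fingers, y is the line along which they close (so a half turn about z gives the same grasp; the last joint's range is limited). The gripper opens to 85 mm and grips with 20 to 120 N. Pads are 22 mm wide; open, the fingers measure 114 mm over their backs; the gripper's body (76 mm by 85 mm) begins 54 mm behind the grasp point. The pads swing forward as they close: fully open they stand 13 mm farther back than shut.
Start: joints at [0.105, 0.507, -0.238, 1.5, 0.126, 1.149, -0.155], TCP at [0.625, -0, 0.231] pointing down, gripper open.
Joint ranges: [-3.08, 3.08], [-0.24, 2.05], [-1.43, 1.35], [0, 2.5], [-1.52, 4.66], [0.17, 1.96], [-2.89, 2.89]. Speed limits (rad/s): [2.39, 2.39, 3.14, 3.14, 3.14, 3.14, 3.14].

INTERFACE

Orientations are given as a unit quaternion [w, x, y, z].
In Python, from station import ctrl, get_state, vision, ticket, models gives the robot as it stands. Calls block until the motion is done:
- ctrl.movep(position, orientation): joint-space move of the TCP to a pose.
- ctrl.movel(position, frame=None, max_speed=0.15): straight line of the TCP; frame=None keeps the orientation; max_speed is the mean speed in m/s.
- ctrl.set_joints(angles): joint-space move.
- ctrl.ungrasp() and ctrl.close_gripper(force=None): open the fingers fully, or close them until they stop; force is the grip in N (None keeps the last).
- ctrl.pause(seconds).
- ctrl.ik(position, orientation): joint angles nearest the present ones, or None.
- get_state(): the state.
- vision.grab_frame(name): name is "scene" or "side" or "wrist"; returns (picture, depth): 420x560x3 uint8, blue, green, red; 420x560 float32, m along the optical axis (not along the pixel's ray), 0 where there is no reading.
- vision.camera_info(name): a dict with "mtx" (3x3 intrinsics, pixels), "dist_coeffs" ([k1, k2, p1, p2, k3] as OpenCV has them; the pictures are not rectified), "R" (3x3) and "t" (3): a world point X has camera coordinates R X + t; the wrist camera has in their place "hand_eye" (4x4, takes a point from camera to tool coordinates, whose origin is the TCP and whose axes are the flange's). Camera axes: x right, y down, z forward; pixel columns grow to the right and rows downward; lengths in m; the calibration is good to about 2 mm. A picture is of the moment at which its call begins: read the wrist's pose just before it. camera_info takes no time and is no camera call.
A pose or a line that the arm cannot do raises ctrl.Unreachable and nothing moves.
- ticket.close_job(): hands the job in; it is judged then, once.
Trained networks look in the newest picture that a camera, given by its name, has taken for a name from the list of things; names that differ only in an ending like _2 or _b are one class to them, and where a whole thing is asked for, a point or a joint stands for the part that bears it (a point fixed in the world has none). Each returns a list of dicts, best first, with "p" (0 to 1); they miss things now and then, are a little off and sometimes report something else, mostly with a low value. They report only what shows in the picture. A call takes as long as a camera call.
- models.recognise(camera, target): "point" ([column, row] in pixels, amid what is visible of it).
- models.masks_of(camera, target): "mask" (420x560 bool, what is visible of it) and "point" ([column, row] in pixels, amid what is visible of it).
The state is a dict: "time": time; "qpos": joint angles; "qd": joint speeds; "tau": joint torques, N m; "tcp_pos": TCP position; "eef_rot": TCP orientation; "contact_force": force on the tool from outside, world axes, zero at the start; "wrist_torque": the same for the moment, N m; "width": finger opening in m; "gripper_force": force on a finger pad.
Only numpy, scipy, OpenCV 4.12 (cv2) and the standard library are available. Lean on these libraries where they do the work, as an engineer would, in place of code of your own. Each camera call takes 0.05 s, during which the arm holds its last target. There are 200 camera calls.

TASK

Pull the red-headed locking pin up out of the gate of the little reagent locker and stand it, head up, in the white cup. Then free the sagging barrel bolt by lifting its black knob while drawing it back toward the hinge, so that the turned-down nose passes over the bent lip of the keeper, and pull the gate about 10 cm ajar. Its spring would shut it again, so finish while still holding it ajar with the bolt drawn back; leave the cup standing, and the bottles in the locker and the jar beside it undisturbed.

Things in the scene. Friction and masses are not known exactly. Their poses are not given: they have to be found in the camera images.
- locker: Fixed white locker, 176 deep x 294 wide x 151 mm high. Origin on the bench under the front line, x into the locker, y left (hinge side), z up. Shut, the gate spans y=-117..117 mm, 14 mm thick, centred on x=0, top z=143. Steel keeper on the wide right post: x=-34..-8, y=-152..-122, top z=136 mm; its bent lip is a 4 mm wall at y=-124, top z=111.
- hinge_axis (a point): Point on the gate's vertical hinge axis, at the locker's front left (locker x=-10, y=+117 mm), at the height of the gate's foot.
- gate (a joint): Gate hinge, 0 shut, grows as the free (right) edge swings out toward the robot's side (clockwise seen from above), to 1.3 rad. A spring shuts it with 0.3 N m at 0 rising to 0.43 N m at 0.5 rad; the free edge is 234 mm from the hinge axis, so 0.43 rad is 10 cm ajar.
- bolt_slide (a joint): Travel of the bolt along the gate toward the hinge (locker +y while the gate is shut), 0 to 0.045 m, about 1.2 N friction. 0 = fully shot. Starts at 0 to 3 mm. The nose strikes the lip after about 5 mm unless the bolt is lifted; beyond 0.03 it is clear of the keeper and the gate can swing. Nothing springs it back.
- bolt_lift (a joint): How far the whole bolt is lifted straight up in its worn, too tall staples: 0 = sagging (its own weight, 1.4 N, brings it back), 0.020 m = against the top. The nose clears the lip from 0.0115 m up (so lift about 0.015 to 0.019).
- knob (a point): Middle of the bolt's upright black grip: 15 mm thick (across the gate), 20 wide (along it), 54 tall, rounded; its top is 24 mm above this point, and this point 41 mm above the roof at the start. It stands free, in front of the gate, and rides with bolt and gate: 192 mm along the gate from the hinge axis with the bolt shot, less as drawn back. Axes as the gate leaf.
- bolt_nose (a point): Foot of the bolt's turned-down steel nose (10 x 10 mm), inside the keeper behind the lip at the start.
- gate_leaf: The gate: grey frame with a clear pane, 234 wide x 137 mm high; it carries the bolt and the steel pin socket. Origin on the hinge axis at bench height, -y along the gate to its free edge, z up.
- pin: Loose locking pin, 30 g: steel shank 10 mm thick with a red head 22 mm in diameter and 32 mm tall, 152 mm long in all. Origin at its foot, z along it toward the head. It starts upright in the gate's socket (44 mm deep, 13 mm hole), foot 56 mm above the bench, blocking the tail of the bolt; draw it 50 mm straight up to free it; the knob stands 80 mm to its right, so carry it out forward first.
- pin_head (a point): Middle of the pin's red head, 136 mm above its foot; the head's top is 16 mm above this point.
- cup: Loose open white cup, 85 mm across the rim, about 60 mm inside at the floor, 84 mm tall, 0.12 kg. Origin at the centre of its underside, z up; inner floor 4 mm up. The pin may lean on its rim.
- bottle_white: White bottle 58 x 115 mm tall inside the locker (bystander). Origin under its centre.
- bottle_blue: White bottle with a blue cap, 48 x 95 mm tall, inside the locker (bystander). Origin under its centre.
- jar: Jar with a yellow lid, 66 x 118 mm tall, on the bench to the right of the locker (bystander). Origin under its centre.

How it is judged:
By the outcome, as a careful person would: the job done as asked, in the order asked, and still so for the second after the job is handed in, while the arm keeps its last pose, push and grip.
It also fails if it takes over 51 s, if anything falls off the work surface, if the arm or the gripper's body presses on something with over 40 N, if the wrist force passes 120 N, or if a joint passes its speed limit or range.

## Working session

There is one attempt and no reset: what is moved stays moved. The work goes in short steps, each a Python script; the robot and the scene stay as the last script left them, time stands still between calls to the robot, and variables do not carry over. Pictures are saved under pics/ and viewed, at most 10 in all, crops included, and the job is handed in when it is done.

```bash
ls; mkdir -p pics; cat > h.py <<'E'
import numpy as np, cv2
from station import ctrl, get_state, vision, ticket, models
from scipy.spatial.transform import Rotation as Ro
def cam(name):
    i=vision.camera_info(name)
    if name=="wrist":
        s=get_state(); T=np.eye(4); q=s["eef_rot"]
        T[:3,:3]=Ro.from_quat([q[1],q[2],q[3],q[0]]).as_matrix(); T[:3,3]=s["tcp_pos"]
        W=T@np.array(i["hand_eye"])
    else:
        W=np.eye(4); R=np.array(i["R"]); W[:3,:3]=R.T; W[:3,3]=-R.T@np.array(i["t"])
    return np.array(i["mtx"],float),np.array(i["dist_coeffs"],float),W
def ray(name,uv,C=None):
    K,d,W=C or cam(name)
    p=cv2.undistortPoints(np.array([[uv]],float),K,d)[0,0]
    return W[:3,3],W[:3,:3]@np.array([p[0],p[1],1])
def cloud(name,depth,mask,C):
    v,u=np.nonzero(mask&(depth>0)); z=depth[v,u]
    K,d,W=C
    p=cv2.undistortPoints(np.stack([u,v],1)[:,None].astype(float),K,d)[:,0]
    return (np.c_[p*z[:,None],z])@W[:3,:3].T+W[:3,3]
def grab(name):
    C=cam(name); im,de=vision.grab_frame(name); return im,de,C
def quat(yaw):  # tool down, tool y axis (closing) rotated by yaw
    q=(Ro.from_euler('z',yaw)*Ro.from_quat([1,0,0,0])).as_quat(); return [q[3],q[0],q[1],q[2]]
E
python3 - <<'E'
from h import *
s=get_state(); print(s["time"],s["tcp_pos"],s["eef_rot"],ctrl.pinch_z)
for c in ["scene","side"]:
    im,de,C=grab(c); cv2.imwrite(f"pics/{c}0.png",im); print(c,C[2][:3,3].round(2))
    for n in ["locker","gate_leaf","pin_head","pin","knob","cup","jar","bottle_white","bottle_blue"]:
        r=models.masks_of(c,n)
        for x in r[:1]:
            P=cloud(c,de,x["mask"],C)
            print(n,round(x["p"],2),np.round(x["point"]),x["mask"].sum(),np.median(P,0).round(3) if len(P) else 0,*(np.percentile(P,[3,97],axis=0).round(3).tolist() if len(P) else []))
E
```

```text
pics
0.0 [ 6.24503323e-01 -8.49983531e-05  2.30420974e-01] [-6.16856219e-04  7.07100723e-01  7.07112270e-01 -6.51739417e-04] -0.0187
scene [-0.02 -0.55  0.99]
locker 0.81 [288. 208.] 7188 [ 0.627 -0.004  0.146] [0.571, -0.116, 0.004] [0.776, 0.164, 0.171]
gate_leaf 0.93 [275. 226.] 2246 [0.594 0.014 0.088] [0.569, -0.08, 0.013] [0.622, 0.139, 0.198]
pin_head 0.46 [263. 204.] 117 [0.578 0.028 0.19 ] [0.571, 0.021, 0.118] [0.586, 0.037, 0.208]
pin 0.69 [265. 210.] 192 [0.579 0.03  0.17 ] [0.571, 0.022, 0.095] [0.598, 0.054, 0.208]
knob 0.69 [291. 220.] 289 [ 0.593 -0.046  0.158] [0.583, -0.083, 0.113] [0.606, 0.014, 0.215]
cup 0.87 [328. 299.] 1117 [ 0.523 -0.234  0.049] [0.473, -0.275, 0.001] [0.549, -0.201, 0.084]
jar 0.91 [370. 264.] 962 [ 0.64  -0.281  0.091] [0.628, -0.305, 0.002] [0.686, -0.248, 0.119]
bottle_white 0.7 [288. 211.] 6991 [ 0.628 -0.006  0.146] [0.572, -0.116, 0.007] [0.776, 0.162, 0.153]
side [-0.41  0.18  0.68]
locker 0.73 [240. 216.] 11301 [0.61  0.054 0.121] [0.569, -0.103, 0.007] [0.755, 0.187, 0.154]
gate_leaf 0.91 [252. 234.] 5103 [0.593 0.035 0.086] [0.569, -0.075, 0.016] [0.622, 0.141, 0.182]
pin_head 0.56 [252. 197.] 282 [0.576 0.035 0.179] [0.569, 0.025, 0.107] [0.584, 0.043, 0.209]
pin 0.8 [253. 200.] 333 [0.577 0.034 0.169] [0.569, 0.017, 0.108] [0.632, 0.043, 0.209]
knob 0.7 [284. 202.] 435 [ 0.591 -0.04   0.15 ] [0.581, -0.068, 0.114] [0.608, 0.014, 0.217]
bottle_white 0.68 [251. 198.] 290 [0.576 0.035 0.179] [0.569, 0.025, 0.106] [0.584, 0.043, 0.209]
```

View pics/side0.png

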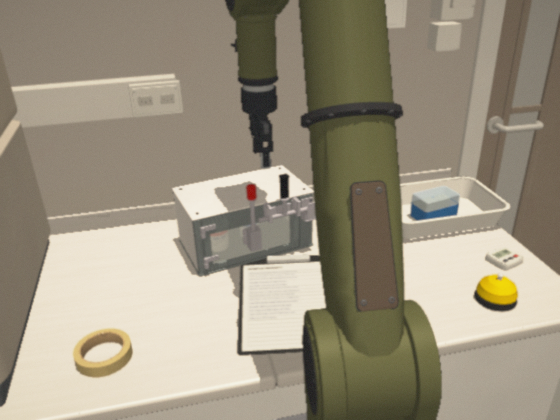

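View pics/scene0.png

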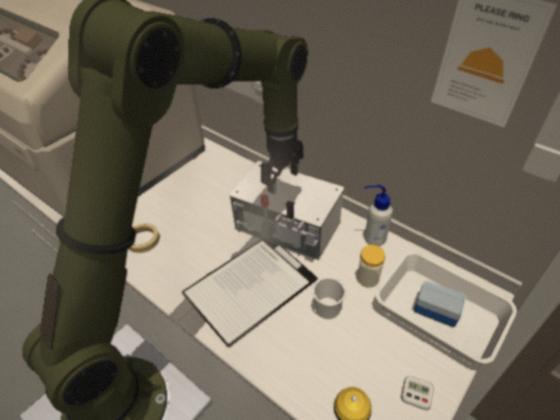

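The side view shows the red head at (252,192), the black knob at (284,186) and the gate facing the robot. The scene view shows the cup at (328,298) and the jar at (371,265). Next I'll take a wrist view from further back.

```bash
python3 - <<'E'
from h import *
print(np.array(vision.camera_info("wrist")["hand_eye"]).round(3).tolist(), get_state()["eef_rot"])
ctrl.movep([0.50,-0.06,0.36],[0,.70711,.70711,0])
im,de,C=grab("wrist"); cv2.imwrite("pics/w1.png",im)
np.savez("w1.npz",im=im,de=de,K=C[0],d=C[1],W=C[2])
for n in ["pin_head","knob","cup","gate_leaf"]:
    for x in models.masks_of("wrist",n)[:1]:
        P=cloud("wrist",de,x["mask"],C)
        print(n,round(x["p"],2),np.round(x["point"]),x["mask"].sum(),np.median(P,0).round(3),*np.percentile(P,[3,97],axis=0).round(3).tolist())
P=cloud("wrist",de,np.ones(de.shape,bool),C); r=P[abs(P[:,2]-.151)<.006]
print(len(r),cv2.minAreaRect(r[:,:2].astype(np.float32)))
t=get_state(); print(t["time"],t["tcp_pos"])
E
```

```text
[[-0.0, -0.952, -0.307, 0.079], [1.0, -0.0, 0.001, -0.001], [-0.001, -0.307, 0.952, -0.143], [0.0, 0.0, 0.0, 1.0]] [-1.95418632e-05  7.07124261e-01  7.07089301e-01 -8.65670858e-06]
pin_head 0.84 [371.  95.] 727 [0.577 0.033 0.207] [0.57, 0.024, 0.105] [0.588, 0.043, 0.209]
knob 0.8 [368. 170.] 1445 [ 0.593 -0.039  0.16 ] [0.583, -0.1, 0.119] [0.609, 0.016, 0.217]
cup 0.8 [287. 282.] 2844 [ 0.511 -0.254  0.05 ] [0.475, -0.273, 0.003] [0.547, -0.196, 0.085]
gate_leaf 0.86 [367. 104.] 5450 [0.59  0.022 0.121] [0.569, -0.078, 0.022] [0.611, 0.135, 0.216]
37736 ((0.711472749710083, -0.1022111177444458), (0.21363526582717896, 0.5007979869842529), 16.274499893188477)
2.0333 [ 0.50042522 -0.0594625   0.35858037]
```

View pics/w1.png

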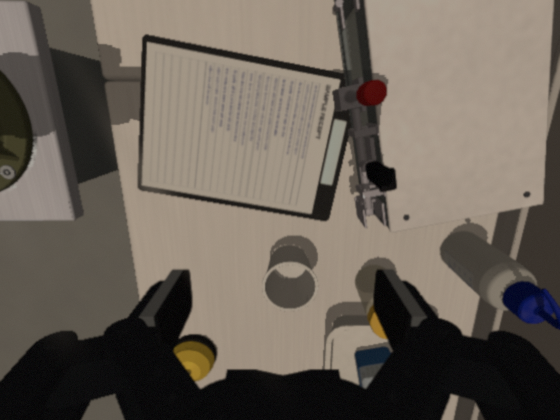

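The wrist view shows the red head top at (372,92), the knob top at (381,176), and the cup mouth at (290,284). I'll fit tops, cup rim and roof edge from the saved depth.

```bash
python3 - <<'E'
from h import *
Z=np.load("w1.npz"); C=(Z["K"],Z["d"],Z["W"]); de=Z["de"]
P=cloud("w",de,np.ones(de.shape,bool),C)
def top(c,r,z0,z1):
    q=P[(np.hypot(P[:,0]-c[0],P[:,1]-c[1])<r)&(P[:,2]>z0)&(P[:,2]<z1)]
    (x,y),R=cv2.minEnclosingCircle(q[:,:2].astype(np.float32)); print(len(q),q.mean(0).round(4),"circ",round(x,4),round(y,4),round(R,4),q[:,:2].min(0).round(4),q[:,:2].max(0).round(4)); return q
top((.577,.033),.03,.203,.215)
top((.6,-.045),.03,.208,.225)
top((.512,-.235),.06,.078,.09)
r=P[(abs(P[:,2]-.151)<.005)&(P[:,1]>-.1)&(P[:,1]<.15)&(P[:,0]<.85)]
e=[]
for y in np.arange(-.08,.06,.005):
    q=r[abs(r[:,1]-y)<.0025]
    if len(q)>20: e.append((y,np.percentile(q[:,0],1)))
e=np.array(e); print(e.round(4).tolist())
m=np.polyfit(e[:,0],e[:,1],1); print("yaw",np.arctan(-m[0]),m)
print(cv2.minAreaRect(r[:,:2].astype(np.float32)))
E
```

```text
501 [0.5796 0.0339 0.2076] circ 0.5804 0.0339 0.0108 [0.5698 0.0233] [0.5904 0.0439]
418 [ 0.5958 -0.0417  0.2154] circ 0.5964 -0.0426 0.0128 [ 0.5867 -0.0538] [ 0.6061 -0.0307]
621 [ 0.5106 -0.2388  0.0833] circ 0.5101 -0.2358 0.0438 [ 0.4686 -0.2794] [ 0.5522 -0.1924]
[[-0.08, 0.6208], [-0.075, 0.5946], [-0.07, 0.5951], [-0.065, 0.6303], [-0.06, 0.6312], [-0.055, 0.6291], [-0.05, 0.6291], [-0.045, 0.6273], [-0.04, 0.6175], [-0.035, 0.6116], [-0.03, 0.6107], [-0.025, 0.6093], [-0.02, 0.6082], [-0.015, 0.6075], [-0.01, 0.5822], [-0.005, 0.5794], [0.0, 0.5863], [0.005, 0.602], [0.01, 0.6021], [0.015, 0.6007], [0.02, 0.5999], [0.025, 0.6011], [0.03, 0.6069], [0.035, 0.6091], [0.04, 0.6093], [0.045, 0.6058], [0.05, 0.5937], [0.055, 0.5925], [0.06, 0.5912]]
yaw 0.1733413400882336 [-0.17509861  0.60460771]
((0.6880258917808533, 0.009969845414161682), (0.2244296371936798, 0.21979157626628876), 0.04626833647489548)
```

Locker yaw is about 0.21, and the pin and knob line up with it. Now I'll grasp the pin and draw it up.

```bash
cat >> h.py <<'E'
A=0.21; n=np.array([np.cos(A),np.sin(A),0]); u=np.array([-np.sin(A),np.cos(A),0])
B=Ro.from_quat([.70711,.70711,0,0])
def Q(a):
    q=(Ro.from_euler('z',a)*B).as_quat(); return [q[3],q[0],q[1],q[2]]
def st(l=""):
    s=get_state(); print(l,round(s["time"],2),np.round(s["tcp_pos"],4),"F",np.round(s["contact_force"],1),"w",round(s["width"],4),"g",round(s["gripper_force"],1))
E
python3 - <<'E'
from h import *
p=np.array([.5802,.0338,.173])
ctrl.movep(p+[0,0,.08],Q(A)); st()
ctrl.movel(p); st("at")
ctrl.close_gripper(30); st("closed")
ctrl.movel(p+[0,0,.03],max_speed=.08); st("up")
ctrl.movel(p+[0,0,.078]); st("up2")
ctrl.movel(p+[0,0,.078]-.09*n,max_speed=.2); st("fwd")
im,de,C=grab("side"); cv2.imwrite("pics/s2.png",im[120:300,150:400])
E
```

```text
2.73 [0.5802 0.0327 0.2535] F [ 0.5 -0.9  0.9] w 0.0851 g 0.0
at 3.41 [0.5809 0.0332 0.1745] F [-0.8 -0.4  0.6] w 0.0856 g 0.0
closed 4.01 [0.5806 0.0339 0.1733] F [-0.5  0.1  0.9] w 0.021 g 29.3
up 4.53 [0.58   0.0337 0.203 ] F [-0.2 -0.4 -1. ] w 0.0211 g 29.5
up2 5.0 [0.5799 0.0337 0.2503] F [-0.5  0.  -0.3] w 0.0213 g 29.7
fwd 5.6 [0.4927 0.015  0.2507] F [ 0.8  0.8 -0.9] w 0.021 g 29.7
```

View pics/s2.png

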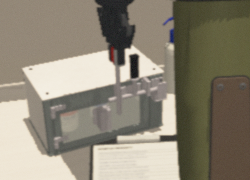

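The crop shows the pin hanging upright from the fingers, clear of its socket, with the shank at about (118,70–110). Next, the cup.

```bash
python3 - <<'E'
from h import *
c=np.array([.5101,-.2362,.251])
ctrl.movep(c,Q(0)); st()
ctrl.movel([c[0],c[1],.127],max_speed=.1); st("low")
ctrl.ungrasp(); st("open"); ctrl.pause(.3)
ctrl.movel([c[0],c[1],.30],max_speed=.25)
ctrl.movep([.48,-.12,.34],Q(0))
im,de,C=grab("wrist"); cv2.imwrite("pics/w3.png",im)
P=cloud("w",de,np.ones(de.shape,bool),C)
q=P[(np.hypot(P[:,0]-.51,P[:,1]+.236)<.09)&(P[:,2]>.095)&(P[:,2]<.19)]; print(len(q),q.mean(0),q.max(0))
q=P[(np.hypot(P[:,0]-.598,P[:,1]+.043)<.03)&(P[:,2]>.208)&(P[:,2]<.225)]; print("knob",len(q),q.mean(0),q.min(0),q.max(0))
st()
E
```

```text
6.64 [ 0.5108 -0.234   0.2509] F [-0.5 -0.2 -1. ] w 0.0213 g 29.7
low 8.03 [ 0.5105 -0.2363  0.1276] F [ 0.2 -0.2  0.1] w 0.0215 g 29.7
open 8.68 [ 0.5101 -0.2362  0.127 ] F [ 0.4 -0.1  0.7] w 0.0852 g 0.0
456 [ 0.45707892 -0.23128924  0.11944745] [ 0.47530581 -0.22309457  0.13189119]
knob 619 [ 0.59548739 -0.04279168  0.2153597 ] [ 0.58713883 -0.05435208  0.20816358] [ 0.60579344 -0.03122958  0.21865932]
 10.44 [ 0.4796 -0.1205  0.339 ] F [-0.  -1.2 -0.2] w 0.0851 g 0.0
```

View pics/w3.png

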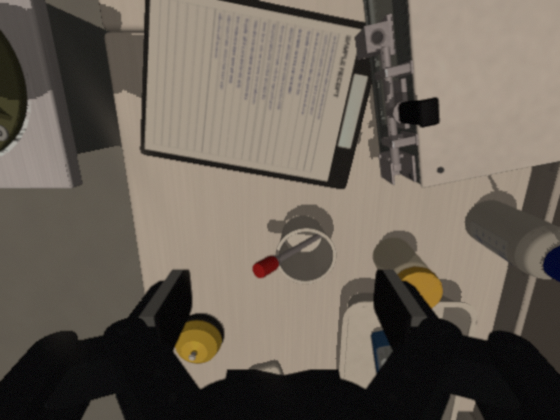

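The pin stands leaning in the upright cup, head up at (265,266) and cup at (305,252). Now the bolt.

```bash
python3 - <<'E'
from h import *
k=np.array([.5962,-.0427,.175])
ctrl.movep(k+[0,0,.09],Q(A)); ctrl.movel(k); st("at")
ctrl.close_gripper(50); st("closed")
ctrl.movel(k+[0,0,.0165],max_speed=.05); st("lift")
ctrl.movel(k+[0,0,.0165]+.018*u,max_speed=.05); st("half")
ctrl.movel(k+[0,0,.0165]+.037*u,max_speed=.05); st("drawn")
E
```

```text
at 11.87 [ 0.5967 -0.0432  0.1763] F [0.4 0.6 0.8] w 0.0852 g 0.0
closed 12.51 [ 0.5969 -0.0426  0.1753] F [2.4 0.1 1.1] w 0.0144 g 51.3
lift 12.99 [ 0.5964 -0.0426  0.1919] F [ 2.   0.3 -1.8] w 0.0145 g 51.1
half 13.5 [ 0.5925 -0.024   0.1916] F [ 3.5  2.3 -0.5] w 0.0145 g 51.1
drawn 14.03 [ 0.5886 -0.0056  0.1917] F [ 4.4  1.4 -1. ] w 0.0144 g 51.2
```

The lift and draw went through with low forces, so I'll swing the gate.

```bash
python3 - <<'E'
from h import *
H=np.array([.567,.148,0]); s=get_state(); p0=np.array([.5962,-.0427,.1915])+.037*u*[1,1,1]
for th in np.arange(1,7)*.075:
    R=Ro.from_euler('z',-th)
    ctrl.movel(H+R.apply(p0-H),Q(A-th),max_speed=.05); st(f"{th:.3f}")
    if np.linalg.norm(get_state()["contact_force"])>30: break
ctrl.pause(.5); st("end")
for c in ["wrist","scene"]:
    im,de,C=grab(c); cv2.imwrite(f"pics/{c}4.png",im)
    np.savez(f"{c}4.npz",de=de,K=C[0],d=C[1],W=C[2])
E
```

```text
0.075 14.42 [ 0.5772 -0.0078  0.1918] F [ 5.3  1.7 -1.2] w 0.0146 g 51.3
0.150 14.8 [ 0.5658 -0.0082  0.1918] F [ 5.3  0.8 -1. ] w 0.0143 g 51.3
0.225 15.18 [ 0.5543 -0.0077  0.1918] F [ 3.7  1.2 -1.1] w 0.0147 g 51.3
0.300 15.57 [ 0.5428 -0.0063  0.1918] F [ 5.3  1.2 -1.5] w 0.0142 g 51.4
0.375 15.95 [ 0.5313 -0.004   0.1918] F [ 5.7 -0.4 -0.9] w 0.0145 g 51.4
0.450 16.33 [ 0.5201 -0.001   0.1918] F [ 6.4 -0.7 -0.6] w 0.0148 g 51.5
end 16.83 [ 0.5202 -0.001   0.1917] F [ 6.2 -0.6 -1.5] w 0.0144 g 51.5
```

View pics/wrist4.png

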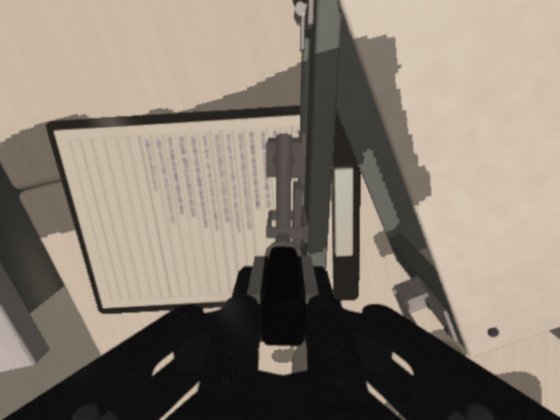

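View pics/scene4.png

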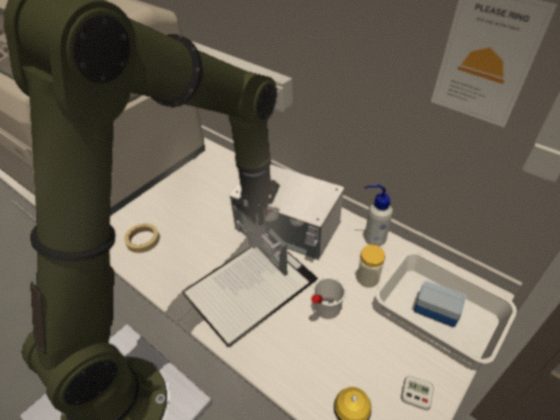

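The wrist view shows the knob in the fingers at (283,290). The gate leaf stands about 0.45 rad open, parallel to the tool, with the bolt drawn back. The scene view shows the pin in the upright cup, head at (317,299), and the jar in place. I'm handing in.

```bash
python3 -c "
from h import *
print(ticket.close_job())"
```

```text
the job is handed in; nothing more can be done
None
```

The job is handed in at about 17 s: the pin leans head up in the upright cup, the bolt is drawn back about 37 mm, the gripper is holding the gate about 10 cm ajar, and the jar looks undisturbed (I did not check the bottles inside the locker separately).

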